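# Seat a brass toggle in the setting fixture

## Robot

A 7-joint arm with a two-finger parallel gripper is mounted at the origin on the work surface. World frame = base frame: x ahead of the robot, y to its left, z up, the work surface at z = 0. Lengths are in m, angles in rad, forces in N, time in s.
With the tool pointing down it reaches from about 0.425 to 0.875 m from the base axis. Payload 4.7 kg.
Tool frame: the origin (TCP) lies midway between the tips of the shut fingers; the grasp point (between the pads) lies 19 mm behind it; z points along the fingers, y is the line along which they close (so a half turn about z gives the same grasp; the last joint's range is limited). The gripper opens to 87 mm and grips with 3 to 60 N. Pads are 19 mm wide; open, the fingers measure 117 mm over their backs; the gripper's body (75 mm by 190 mm) begins 51 mm behind the grasp point.
Start: joints at [1.29, 0.321, -0.07, 1.45, 0.023, 1.371, -0.057], TCP at [0.189, -0.622, 0.223] pointing down, gripper open.
Joint ranges: [-2.86, 2.86], [-0.3, 2.09], [-1.38, 1.24], [0.06, 2.45], [-1.56, 4.7], [0.09, 2.05], [-2.69, 2.69]. Speed limits (rad/s): [2.57, 2.57, 3.14, 3.14, 3.14, 3.14, 3.14].

## Interface

Orientations are given as a rotation vector (axis times angle).
In Python, from bench import ctrl gives the robot as it stands. The module is installed in compiled form; this text tells all that it offers.
- The arm moves only by the shell command python3 -m handwheel 'ROWS' [FORCE]. ROWS is JSON, a list of rows, each a list of 7 numbers: the finger opening in m, from 0 to 0.087, then the shift along the tool's x, y, z in m, then the turn, a rotation vector about the tool's x, y, z in degrees. A call has 1 to 12 rows; each row shifts and turns the commanded pose from where the row before left it, along the tool's axes as they then stand; what a row does not reach is not made up. A row lasts 1/8 s, in which the tool goes at most 62.5 mm and 10.7 degrees, less where a joint would pass 70% of its speed; a pose out of reach is approached as far as the arm can. A call is refused whole if a number of a shift passes 0.0625 or a number of a turn 10.7, either way. A call with a gripper value outside its range is refused whole. The fingers move at their own pace and stop on an object; FORCE is the grip in N (left out, the last holds). Time passes only in rows, so rows that do not move let the fingers close. It gives the time, the measured TCP pose, the force, the opening and the grip force at its end, in the units of the state.
- ctrl.get_state(): the state, without advancing time (a new reading comes with each control period).
- ctrl.get_image(name): name is "scene" or "top" or "wrist"; returns (picture, depth): 420x560x3 uint8, blue, green, red; 420x560 float32, m along the optical axis (not along the pixel's ray), 0 where there is no reading.
- ctrl.camera_info(name): a dict with "intrinsics" (3x3 intrinsics, pixels), "R" (3x3) and "t" (3): a world point X has camera coordinates R X + t. Camera axes: x right, y down, z forward; pixel columns grow to the right and rows downward; lengths in m; the calibration is good to about 2 mm. A picture is of the moment at which its call begins: read the wrist's pose just before it. camera_info takes no time and is no camera call; for the wrist camera it gives the pose at the moment of the call.
- ctrl.close_job(): hands the job in; it is judged then, once.
The state is a dict: "time": time; "joint_positions": joint angles; "qd": joint speeds; "joint_torque": joint torques, N m; "position": TCP position; "tool_rot": TCP orientation; "ft_force": force on the tool from outside, world axes, zero at the start; "torque": the same for the moment, N m; "grip_width": opening from 0.0 (shut) to 1.0 (fully open); "grip_force": force on a finger pad.
Only numpy, scipy, OpenCV 4.12 (cv2) and the standard library are available. Lean on these libraries where they do the work, as an engineer would, in place of code of your own. Each camera call takes 0.05 s, during which the arm holds its last target. There are 200 camera calls.

## Task

Take the brass bag toggle from the wooden tray and lay it gently in the V of the blue setting fixture, then, without bearing down hard, slide it under the sprung orange roller until it is fully home: resting on both flanks of the V and touching the red back stop. When you feel the stop, lean on it lightly for about half a second (roughly 10 N more than the sliding drag; the stop must never take 30 N), then let go and leave the toggle there. Do not disturb the other two toggles or anything else on the bench.

Things in the scene. Friction and masses are not known exactly. Their poses are not given: they have to be found in the camera images.
- toggle: the brass toggle to be seated: a round-ended bar (a cylinder with half-ball ends), 26 mm in diameter, 100 mm long overall, about 180 g (varies), two thin dark bands. Origin at its centre, its x axis along its length (both ends alike; it may be rolled about x)
- tray: wooden tray 116 x 210 mm (x, y), fixed; board 10 mm thick, origin at the centre of its underside. Three toggles lie along its x, 65 mm apart, in any order, axes 34 mm above the bench, each on two pairs of white pegs (10 mm square, tops at 24 mm, 42 mm to either side of the tray's middle). Between the pegs, under a toggle's middle, it is free down to the board
- vblock: blue setting fixture, fixed, 130 x 80 mm. Origin on the bench; its x axis is the V's axis and points from the open front to the back stop. The V (aluminium flanks at 45 degrees, x -60 to +50 mm) opens upward. Flank tops are 38 mm above the bench at y = +-12, blue cheeks 34 mm high out to y = +-28: fingertips gripping a toggle in the V stay above 40 mm
- v_lay (a point): where the middle of a toggle is when it lies in the V just clear of the roller: on the V's axis, 45 mm above the fixture's foot, 45 mm in front of its origin. Seated, its middle is 50 mm in front of the stop's face
- bridge (a point): top middle of the steel bridge that stands across the V on two posts and carries the roller: 91 mm above the bench, 78 mm wide, 14 mm thick along the V, 15 mm behind the fixture's origin
- flank_left: the flank of the V on the fixture's +y side, polished and waxed (friction about 0.25; bearing down on the toggle makes it bind, over 45 N harms the flank); origin 9.9 mm to that side of the V's axis, 30.9 mm above the bench
- flank_right: the flank on the fixture's -y side, likewise polished; origin 9.9 mm to that side, 30.9 mm above the bench
- presser (a joint): lift (m) of the orange roller (16 mm in diameter, free to turn) that lies across the V under the bridge on a spring plunger: 0 = down, 4 mm below the top of a toggle lying in the V; 0.004 = riding on the toggle. Its spring presses with 6 N when down, 10 N on the toggle. Pushing the toggle's end under it takes 9 to 14 N, then the drag is a steady 5 to 10 N (friction varies)
- stop: red back stop of the fixture, rigid, 22 mm wide. Origin in the middle of the face that the toggle's end meets, 45 mm above the bench; the face looks to the fixture's -x. It is set anywhere from 34 to 46 mm along the fixture's x axis; on contact the toggle stops moving and the push force climbs above the drag
- bar_black: another toggle of the same size, black; leave it in the tray. Origin at its centre
- bar_red: another toggle of the same size, red; leave it in the tray. Origin at its centre
- glue_jar: amber jar with a white cap, 60 mm in diameter, 80 mm high, a bystander; origin under its centre
- hammer: small hammer lying on the bench, a bystander
- washer: steel snap disc 34 mm across, 6 mm thick, lying on the bench, a bystander
- punch: setting punch, a steel rod 16 mm in diameter and 180 mm long with a wooden grip, lying on the bench, a bystander
- tin: green tin 66 mm across, 90 mm high, a bystander
Not all that is in view belongs to the job. There is more than one size of the toggle; the one meant has the size given above. There is more than one size of the vblock; the job needs the larger.

How it is judged:
On the way, in this order (a step that is already met when the one before it is completed fails the run):
1. the toggle lies in the V, bearing on both flanks (contact force between toggle and flank_left above 0.3 N and contact force between toggle and flank_right above 0.3 N), for 0.1 s.
2. the toggle is pressed against the back stop with more than 3 N for 0.3 s (contact force between toggle and stop above 3 N), for 0.3 s.
At the end, for the whole second after the job is handed in: the toggle is at rest and released in the V, bearing on both flanks with at least 0.5 N each, along the V within 0.05 rad, held down by the roller (lifted by more than 2.5 mm), its end within 1.5 mm of the back stop (x of toggle in the frame of stop above -0.0515 m and angle between the x axis of toggle and the x axis of vblock, either way round below 0.05 rad and contact force between toggle and flank_left above 0.5 N and contact force between toggle and flank_right above 0.5 N and value of joint presser above 0.0025 m and linear speed of toggle below 0.01 m/s); the robot touches nothing.
It fails at once if the toggle is forced against the back stop with more than 30 N (contact force between toggle and stop above 30 N).
It fails at once if the toggle is dropped or rammed onto a flank (more than 45 N) (contact force between toggle and flank_left above 45 N or contact force between toggle and flank_right above 45 N).
It fails at once if another toggle or a bystander is moved by more than 20 mm (distance of any of bar_black, bar_red, glue_jar, hammer, washer, punch, tin from where it was at the start of the episode above 0.02 m).
It also fails if it takes over 64 s, if anything falls off the work surface, if the arm or the gripper's body presses on something with over 40 N, if the wrist force passes 120 N, or if a joint passes its speed limit or range.

## Working session

There is one attempt and no reset: what is moved stays moved. The work goes in short steps, Python scripts to look and compute and a shell command to move; the robot and the scene stay as the last step left them, time stands still between calls to the robot, and variables do not carry over. Pictures are saved under pics/ and viewed, at most 10 in all, crops included, and the job is handed in when it is done.

```bash
mkdir -p pics; python3 - <<'E'
from bench import ctrl
import cv2,numpy as np
for n in("top","scene"):
    p,d=ctrl.get_image(n);cv2.imwrite(f"pics/{n}0.png",p);np.savez(f"{n}0.npz",p=p,d=d)
    i=ctrl.camera_info(n);print(n,{k:np.round(v,3).tolist() for k,v in i.items()})
s=ctrl.get_state();print({k:np.round(v,3) for k,v in s.items()})
E
```

```text
top {'intrinsics': [[542.424, 0.0, 279.355], [0.0, 542.424, 208.506], [0.0, 0.0, 1.0]], 'R': [[0.019, -1.0, 0.005], [-0.994, -0.02, -0.108], [0.108, -0.002, -0.994]], 't': [0.0, 0.609, 1.529]}
scene {'intrinsics': [[399.335, 0.0, 271.818], [0.0, 399.335, 206.352], [0.0, 0.0, 1.0]], 'R': [[0.497, 0.868, -0.01], [0.627, -0.367, -0.687], [-0.599, 0.335, -0.727]], 't': [-0.304, -0.336, 1.466]}
{'time': np.float64(0.1), 'joint_positions': array([ 1.29 ,  0.322, -0.07 ,  1.452,  0.023,  1.371, -0.057]), 'qd': array([ 0.001, -0.003, -0.002, -0.005, -0.002,  0.   ,  0.001]), 'joint_torque': array([-0.0000e+00, -4.9257e+01, -4.0600e-01, -3.1340e+01, -6.4000e-02,
        4.0000e-02,  0.0000e+00]), 'position': array([ 0.189, -0.622,  0.222]), 'tool_rot': array([-3.106e+00, -4.610e-01,  1.000e-03]), 'ft_force': array([-0.465, -0.758, -0.138]), 'torque': array([-0.036,  0.022,  0.013]), 'grip_force': np.float64(0.0), 'grip_width': np.float64(0.999)}
```

View pics/top0.png

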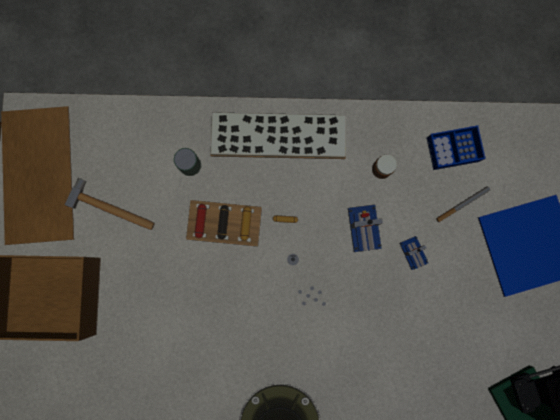

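View pics/scene0.png

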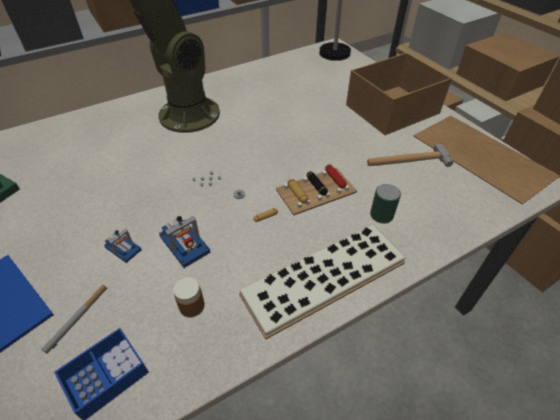

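```bash
cat > h.py <<'E'
import numpy as np,cv2
from scipy.spatial.transform import Rotation as Ro
from bench import ctrl
def ray(info,px,z):
    "pixels (n,2) -> world points on plane z"
    K,R,t=(np.array(info[k]) for k in("intrinsics","R","t"))
    px=np.atleast_2d(px).astype(float)
    d=np.c_[px,np.ones(len(px))]@np.linalg.inv(K).T@R
    c=-R.T@t
    return c+d*((z-c[2])/d[:,2])[:,None]
def proj(info,X):
    K,R,t=(np.array(info[k]) for k in("intrinsics","R","t"))
    q=(np.atleast_2d(X)@R.T+t)@K.T
    return q[:,:2]/q[:,2:]
def blobs(mask,info,z,amin=30):
    "min-area rectangles of mask's contours as world centre, axis yaw(deg), sizes"
    out=[]
    for c in cv2.findContours(mask.astype(np.uint8),cv2.RETR_EXTERNAL,cv2.CHAIN_APPROX_NONE)[0]:
        if cv2.contourArea(c)<amin: continue
        w=ray(info,c[:,0],z)[:,:2]
        (a,b),(l,s),ang=cv2.minAreaRect((w*1000).astype(np.float32))
        if l<s: l,s,ang=s,l,ang+90
        out.append((c[:,0].mean(0).round(),np.round([a,b],1),round((ang+90)%180-90,1),round(l,1),round(s,1)))
    return out
E
python3 - <<'E'
from h import *
f=np.load("top0.npz");p,d=f["p"],f["d"];i=ctrl.camera_info("top")
h=cv2.cvtColor(p,cv2.COLOR_BGR2HSV)
brass=cv2.inRange(h,(17,150,90),(30,255,255))
for b in blobs(brass,i,.034):print("brass",b)
blue=cv2.inRange(h,(100,130,40),(125,255,255))
for b in blobs(blue,i,.02,50):print("blue",b)
red=cv2.inRange(h,(0,150,60),(6,255,255))|cv2.inRange(h,(174,150,60),(180,255,255))
for b in blobs(red,i,.045,6):print("red",b)
cv2.imwrite("pics/crop1.png",cv2.resize(p[195:275,180:440],None,fx=3,fy=3,interpolation=cv2.INTER_CUBIC))
E
```

```text
brass (array([285., 219.]), array([578.8,  -4.5]), -88.9, 46.0, 11.5)
brass (array([246., 223.]), array([565.2, 108.5]), -4.2, 64.1, 17.4)
blue (array([411., 262.]), array([ 465.8, -369.2]), 24.4, 42.6, 16.6)
blue (array([410., 244.]), array([ 513.6, -365.9]), -64.8, 49.8, 30.5)
blue (array([357., 240.]), array([ 526.4, -212.3]), 8.3, 67.9, 23.7)
blue (array([376., 237.]), array([ 534.6, -268.3]), 8.2, 67.6, 16.4)
blue (array([362., 212.]), array([ 599.4, -227.9]), -80.7, 76.5, 43.6)
blue (array([525., 244.]), array([ 519. , -714.6]), -72.9, 240.0, 237.2)
blue (array([457., 147.]), array([ 804. , -508.1]), -78.5, 143.7, 104.6)
red (array([365., 215.]), array([ 595.1, -232.5]), -88.9, 17.2, 8.6)
red (array([200., 221.]), array([568.7, 237.6]), -4.7, 95.2, 23.2)
```

View pics/crop1.png

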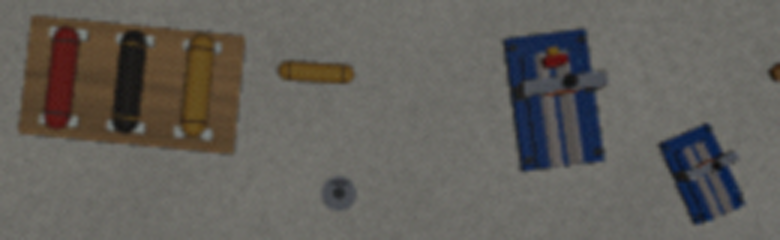

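Candidates for the toggle: brass bar in the tray at (246,223), about 100 mm long, and a small brass bar on the bench at (285,219), about 70 mm. I choose the tray one. The crop confirms it, with its two dark bands on pegs, next to black and red. Candidates for the fixture: the large one at (365,228) and the small one at (413,252). I choose the large; its red stop is at (365,215), so the V's x points away from the robot, at a yaw of about 8°.

```bash
cat >> h.py <<'E'
def togo(pos,yaw):
    "shift (mm) in present tool axes and turn (deg about tool z) to tool pointing down with x axis at yaw (deg, mod 180)"
    s=ctrl.get_state();R=Ro.from_rotvec(s["tool_rot"]).as_matrix()
    d=R.T@(np.array(pos)-s["position"])*1000
    now=np.degrees(np.arctan2(R[1,0],R[0,0]))
    dy=(yaw-now+90)%180-90
    c=np.radians(yaw if abs((yaw-now+180)%360-180)<90 else yaw+180)
    T=np.array([[np.cos(c),np.sin(c),0],[np.sin(c),-np.cos(c),0],[0,0,-1]]).T
    print("t",round(float(s["time"]),2),"pos",np.round(s["position"],4),"yaw",round(now,2),"F",np.round(s["ft_force"],1),"grip",round(float(s["grip_width"])*87,1),round(float(s["grip_force"]),1),"q7",round(s["joint_positions"][6],2))
    print(" shift",np.round(d,1),"turn",np.round(Ro.from_matrix(R.T@T).as_rotvec(degrees=True),2))
E
python3 - <<'E'
from h import *
togo((.50,-.24,.25),8)
i=ctrl.camera_info("wrist");R=np.array(i["R"]);print(-R.T@i["t"],R[2],i["intrinsics"])
E
```

```text
t 0.1 pos [ 0.1886 -0.6215  0.2216] yaw 16.89 F [-0.5 -0.8 -0.1] grip 86.9 0.0 q7 -0.06
 shift [ 408.8 -274.6  -28. ] turn [-0.1   0.01  8.89]
[ 0.2622655  -0.59962012  0.38261389] [-0.26681801 -0.07879414 -0.9605205 ] [[301.99100169   0.         276.18832764]
 [  0.         301.99100169 206.31763086]
 [  0.           0.           1.        ]]
```

```bash
python3 -m handwheel '[[0.087,0.0467,-0.0259,0,0,0,0],[0.087,0.0467,-0.0259,0,0,0,0],[0.087,0.0467,-0.0259,0,0,0,0],[0.087,0.0467,-0.0259,0,0,0,0],[0.087,0.0467,-0.0259,0,0,0,0],[0.087,0.0467,-0.0259,0,0,0,0],[0.087,0.0467,-0.0259,0,0,0,0],[0.087,0.0467,-0.0259,0,0,0,0],[0.087,0.0467,-0.0259,0,0,0,0],[0.087,0.0467,-0.0259,0,0,0,0],[0.087,0,0,0,0,0,8.9],[0.087,0,0,0,0,0,0]]'
python3 - <<'E'
from h import *
togo((.56,-.238,.22),8)
i=ctrl.camera_info("wrist");p,d=ctrl.get_image("wrist");cv2.imwrite("pics/w1.png",p)
np.savez("w1.npz",p=p,d=d,**{k:np.array(v) for k,v in i.items()})
print(proj(i,[[.595,-.2325,.045],[.553,-.238,.034],[.511,-.244,.034]]).round())
E
```

```text
time: 1.6
position: [0.5603, -0.238, 0.2219]
tool_rot: [-3.134, -0.223, 0.002]
ft_force: [0.1, 0.9, -0.9]
grip_width: 0.997
grip_force: 0.0
t 1.6 pos [ 0.5603 -0.238   0.2219] yaw 8.14 F [ 0.1  0.9 -0.9] grip 86.8 0.0 q7 -1.15
 shift [-0.3 -0.1  1.9] turn [-0.01  0.07  0.14]
[[276. 158.]
 [275. 192.]
 [275. 226.]]
```

View pics/w1.png

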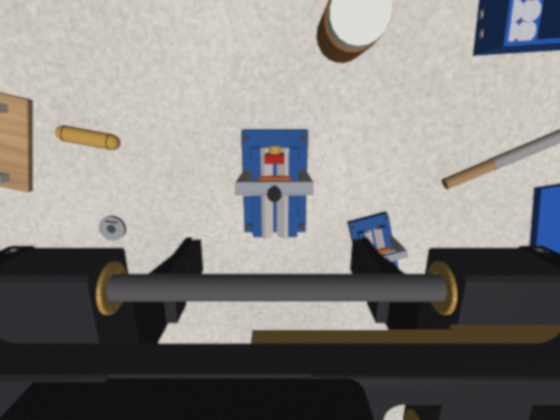

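The wrist view shows the fixture upright at columns 241–310. The red stop is at (275,158), the steel bridge at row 187, and the V opens downward in the picture to row 236.

```bash
python3 - <<'E'
from h import *
f=np.load("w1.npz");p,d=f["p"],f["d"];i=f
h=cv2.cvtColor(p,cv2.COLOR_BGR2HSV)
blue=(cv2.inRange(h,(100,130,40),(125,255,255))>0)
pts=lambda c,z:ray(i,c,z)*1000
L=[];
for r in range(196,238,4):
    row=p[r,236:316];b=np.where(blue[r,236:316])[0]+236
    g=np.where(~blue[r,b[0]:b[-1]])[0]+b[0] if len(b) else []
    print(r,b[0],b[-1],"gap",(g[0],g[-1]) if len(g) else None)
for r in (205,220,230): print(r,[f"{c}:{d[r,c]:.3f}/{p[r,c].tolist()}" for c in range(240,312,4)])
for n,m in(("red",cv2.inRange(h,(0,150,60),(5,255,255))|cv2.inRange(h,(174,150,60),(180,255,255))),("orange",cv2.inRange(h,(6,150,60),(16,255,255)))):
    m[:, :235]=0;m[:,315:]=0;m[240:]=0;m[:120]=0
    ys,xs=np.where(m);print(n,xs.min(),xs.max(),ys.min(),ys.max(),len(xs))
    for b in blobs(m,i,.05,4):print(b)
# bridge: grey pixels around row 187, top z .091
g=(h[...,1]<60)&(h[...,2]>90)
K,R,t=i["intrinsics"],i["R"],i["t"]
v,u=np.mgrid[120:245,230:320];D=d[v,u]
X=(np.stack([(u-K[0,2])/K[0,0]*D,(v-K[1,2])/K[1,1]*D,D],-1)-t)@R*1000
m=(X[...,2]>84)&(X[...,2]<98);print("bridge",m.sum(),X[m].mean(0),X[m].min(0),X[m].max(0),np.median(X[m][:,2]))
m2=(X[...,2]>25)&(X[...,2]<40);print("cheek z",np.median(X[m2],0));
B=X[m][:,:2].astype(np.float32);print(cv2.minAreaRect(B))
np.save("X1.npy",X)
z=X[...,2]
for r in range(0,125,8):print(120+r,z[r,::4].round().astype(int).tolist())
E
```

```text
Traceback (most recent call last):
IndexError: index 0 is out of bounds for axis 0 with size 0
```

```bash
python3 - <<'E'
from h import *
f=np.load("w1.npz");p,d=f["p"],f["d"];i={k:f[k] for k in("intrinsics","R","t")}
h=cv2.cvtColor(p,cv2.COLOR_BGR2HSV)
print(p[210,240:312:3].tolist()); print(h[210,240:312:6].tolist())
for n,m in(("red",cv2.inRange(h,(0,150,60),(5,255,255))|cv2.inRange(h,(174,150,60),(180,255,255))),("orange",cv2.inRange(h,(6,150,60),(16,255,255)))):
    m[:, :235]=0;m[:,315:]=0;m[240:]=0;m[:120]=0
    ys,xs=np.where(m);print(n,xs.min(),xs.max(),ys.min(),ys.max(),len(xs))
    for b in blobs(m,i,.05,4):print(b)
K,R,t=i["intrinsics"],i["R"],i["t"]
v,u=np.mgrid[120:245,230:320];D=d[v,u]
X=(np.stack([(u-K[0,2])/K[0,0]*D,(v-K[1,2])/K[1,1]*D,D],-1)-t)@R*1000
m=(X[...,2]>84)&(X[...,2]<98);print("bridge",m.sum(),X[m].mean(0),np.median(X[m][:,2]),cv2.minAreaRect(X[m][:,:2].astype(np.float32)))
np.save("X1.npy",X)
z=X[...,2]
for r in range(0,125,8):print(120+r,z[r,::4].round().astype(int).tolist())
E
```

```text
[[196, 203, 208], [169, 164, 163], [146, 87, 48], [146, 87, 47], [134, 80, 44], [141, 84, 45], [143, 86, 47], [146, 118, 112], [156, 157, 166], [174, 176, 185], [174, 175, 184], [155, 121, 108], [147, 113, 101], [151, 152, 160], [152, 153, 161], [170, 171, 180], [156, 127, 118], [143, 85, 46], [143, 85, 45], [132, 79, 43], [142, 84, 46], [143, 85, 47], [163, 153, 150], [198, 206, 211]]
[[18, 15, 208], [108, 171, 146], [108, 171, 134], [108, 171, 143], [3, 15, 166], [3, 14, 184], [112, 80, 147], [3, 14, 161], [113, 62, 156], [108, 175, 143], [108, 172, 142], [113, 20, 163]]
red 265 282 154 162 143
(array([274., 158.]), array([ 594.9, -230.1]), -81.9, 18.7, 8.7)
orange 259 289 153 179 101
(array([274., 178.]), array([ 573. , -233.7]), -81.9, 33.6, 2.3)
bridge 1052 [ 571.00767548 -234.58939694   89.60491413] 89.78504134256924 ((570.1355590820312, -234.43984985351562), (14.299446105957031, 77.87031555175781), 8.115710258483887)
120 [-1, -1, -1, 0, -2, 1, -1, 0, 0, 0, -1, -2, 0, 0, -2, -1, -1, -1, -2, -1, -3, 0, -1]
128 [-1, 0, 0, 0, -1, 0, -2, -1, -2, -1, -2, 0, -1, 0, -2, 0, -2, -2, -2,
[... 655 characters left out ...]
 91, 90, 90, 89, 90, 89, -1, 0]
192 [0, -1, 91, 89, 89, 90, 91, 91, 90, 91, 113, 113, 113, 91, 89, 89, 90, 90, 90, 90, 89, -3, 0]
200 [-1, -1, -3, -1, 17, 16, 33, 33, 34, 35, 114, 113, 113, 35, 37, 33, 34, 16, 17, 17, -1, -1, -1]
208 [-1, -1, -1, -1, 17, 17, 33, 32, 33, 36, 31, 18, 30, 33, 36, 33, 34, 17, 17, 15, -1, -1, 0]
216 [-2, 0, -1, -3, 17, 17, 33, 32, 32, 36, 32, 16, 30, 35, 35, 33, 32, 17, 18, 16, 1, -1, -3]
224 [-1, -1, 0, -1, 19, 21, 33, 34, 33, 37, 31, 17, 30, 34, 35, 33, 33, 18, 20, -1, 0, -2, -2]
232 [-1, -3, 0, -1, 16, 15, 35, 34, 32, 37, 30, 16, 30, 36, 35, 33, 32, 17, 17, 0, -1, -2, -3]
240 [0, 0, -1, -1, -1, 0, -2, -1, 0, 0, -1, -2, 0, -2, -2, -2, -1, -1, 0, -1, -2, -1, -1]
```

```bash
python3 - <<'E'
from h import *
X=np.load("X1.npy");z=X[...,2]
def rect(m,n):print(n,m.sum(),*[np.round(a,1) for a in cv2.minAreaRect(X[m][:,:2].astype(np.float32))],np.median(X[m],0).round(1))
r=np.arange(120,245)[:,None]+0*z
cc=lambda m:cv2.morphologyEx(m.astype(np.uint8),cv2.MORPH_OPEN,np.ones((3,3)))>0
rect(cc(z>9),"whole"); rect(cc((z>26)&(z<40)&(r>199)),"cheeks front")
fr=(z>50)&(z<60)&(r>150)&(r<168); rect(fr,"stop")
# fit axis: per-row midpoint of cheeks' span in front
mid=[]
for k in range(199-120,236-120):
    m=(z[k]>26)&(z[k]<60)
    x=X[k][m];mid.append((x[0]+x[-1])/2)
mid=np.array(mid);a=np.polyfit(mid[:,0],mid[:,1],1);print("axis yaw",np.degrees(np.arctan(a[0])),"y at x=510,570:",np.polyval(a,[510,570]),"resid",np.std(mid[:,1]-np.polyval(a,mid[:,0])))
E
```

```text
whole 7173 [ 565.9 -235.3] [142.1  80.1] 8.2 [ 574.  -234.9   32.9]
cheeks front 1550 [ 520.  -241.6] [49.4 55.4] 8.7 [ 520.5 -242.4   33.1]
stop 202 [ 596.6 -231. ] [12.3 20.5] 7.8 [ 595.5 -231.1   56.8]
axis yaw 9.128000946838332 y at x=510,570: [-243.45947777 -233.81895767] resid 0.17899939669169387
```

```bash
python3 -m handwheel '[[0.055,0.0082,-0.0571,0,0,0,0],[0.055,0.0082,-0.0571,0,0,0,0],[0.055,0.0082,-0.0571,0,0,0,0],[0.055,0.0082,-0.0571,0,0,0,0],[0.055,0.0082,-0.0571,0,0,0,0],[0.055,0.0082,-0.0571,0,0,0,0],[0.055,0,0,0,0,0,6],[0.055,0,0,0,0,0,6],[0.055,0,0,0,0,0,0],[0.055,0,0,0,0,0,0]]' 45
python3 - <<'E'
from h import *
i=ctrl.camera_info("wrist");p,d=ctrl.get_image("wrist");cv2.imwrite("pics/w2.png",p)
h=cv2.cvtColor(p,cv2.COLOR_BGR2HSV)
K,R,t=(np.array(i[k]) for k in("intrinsics","R","t"))
v,u=np.mgrid[0:420,0:560]
X=(np.stack([(u-K[0,2])/K[0,0]*d,(v-K[1,2])/K[1,1]*d,d],-1)-t)@R*1000
f=np.load("w1.npz");Kk,R1,t1=f["intrinsics"],f["R"],f["t"]
D=f["d"][120:245,230:320];vv,uu=np.mgrid[120:245,230:320];zz=np.load("X1.npy")[...,2];X1=np.load("X1.npy")
print("knob",X1[zz>105].mean(0),cv2.minAreaRect(X1[zz>105][:,:2].astype(np.float32)))
m=cv2.inRange(h,(15,110,80),(30,255,255))>0
m=m&(X[...,2]>37)&(X[...,2]<55)
n,lab,st,c=cv2.connectedComponentsWithStats(m.astype(np.uint8))
for k in range(1,n):
    if st[k,4]>60:
        q=X[lab==k];top=q[q[:,2]>42]
        print("brass hi",st[k],c[k],cv2.minAreaRect(q[:,:2].astype(np.float32)),np.percentile(q[:,2],95))
for b in blobs(cv2.inRange(h,(17,130,80),(30,255,255)),i,.034,80):print(b)
# whole toggle: points higher than 30 mm around
m=(X[...,2]>28)&(X[...,2]<60)&(X[...,0]>480)&(X[...,0]<660)&(X[...,1]>0)&(X[...,1]<280)
n,lab,st,c=cv2.connectedComponentsWithStats(m.astype(np.uint8))
for k in range(1,n):
    if st[k,4]>100:
        q=X[lab==k];print("high",c[k].round(),cv2.minAreaRect(q[:,:2].astype(np.float32)),np.percentile(q[:,2],95).round(1),p[int(c[k][1]),int(c[k][0])])
togo((.54,.11,.1),-4)
E
```

```text
time: 2.9
position: [0.5616, 0.1068, 0.2225]
tool_rot: [3.139, -0.108, -0.0]
ft_force: [-0.2, -0.5, -0.1]
grip_width: 0.633
grip_force: 0.0
knob [ 580.73448776 -233.44056964  155.97898984] ((599.8536376953125, -229.8056640625), (73.33872985839844, 12.951108932495117), 9.086368560791016)
brass hi [ 264  141   22   82 1551] [274.45325596 180.87943262] ((566.7256469726562, 108.43526458740234), (24.512969970703125, 95.97701263427734), 86.45490264892578) 45.76666865738626
brass hi [207 154  22   5  83] [217.48192771 155.74698795] ((603.117919921875, 170.7926788330078), (24.220924377441406, 4.558505058288574), 84.72327423095703) 46.22881800497697
brass hi [212 213  18   5  64] [220.4375 215.4375] ((533.3045654296875, 175.231201171875), (20.203214645385742, 4.591342449188232), 85.74773406982422) 45.65703220150862
(array([351., 335.]), array([348.5,  16.6]), 86.0, 456.7, 24.4)
(array([392., 290.]), array([413.5, -34.3]), 1.8, 75.1, 14.6)
(array([163., 289.]), array([435. , 262.4]), -12.5, 77.9, 22.3)
(array([366., 159.]), array([586.2,   1.9]), 88.0, 65.8, 14.8)
(array([274., 181.]), array([565.9, 108.8]), -4.7, 97.2, 24.2)
high [274. 181.] ((566.5896606445312, 108.15998077392578), (25.477745056152344, 97.90608978271484), 85.4432601928711) 45.7 [ 87 167 206]
high [219. 183.] ((569.1617431640625, 173.46875), (25.994205474853516, 97.51162719726562), 85.34349060058594) 45.9 [47 46 48]
high [165. 185.] ((571.3536987304688, 237.7998809814453), (25.901294708251953, 97.56086730957031), 84.6886215209961) 45.5 [ 44  47 177]
t 2.95 pos [0.5616 0.1069 0.2225] yaw -3.96 F [ 0.8 -0.5  0.3] grip 54.8 0.0 q7 -1.96
 shift [-21.7  -1.6 122.5] turn [ 0.01 -0.    0.04]
```

View pics/w2.png

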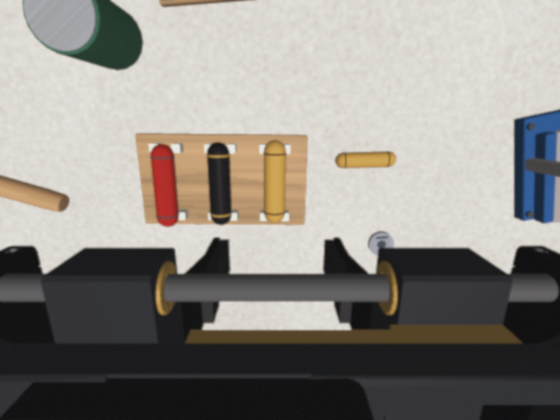

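Three toggles lie in the tray: brass at (274,181), black at (219,183), red at (165,185). The small brass decoy is on the bench at (366,159). The brass one measures 98×25.5 mm with its top at 46 mm, which fits.

```bash
python3 -m handwheel '[[0.055,-0.0202,-0.0019,0.04,0,0,0.6],[0.055,0,0,0.045,0,0,0],[0.055,0,0,0.045,0,0,0],[0.055,0,0,0.03,0,0,0],[0.055,0,0,0,0,0,0],[0.055,0,0,0,0,0,0]]' 45
python3 - <<'E'
from h import *
X=np.load("X1.npy");k=X[(X[...,2]>105)&(X[...,2]<125)];k=k[:,:];print("knob",k.mean(0),k.min(0),k.max(0))
togo((.5416,.1102,.0305),-4.6)
E
```

```text
time: 3.7
position: [0.5426, 0.1111, 0.0639]
tool_rot: [-3.139, 0.126, -0.003]
ft_force: [0.3, -0.5, -0.1]
grip_width: 0.633
grip_force: 0.0
knob [ 570.33693517 -234.5885161   113.74304482] [ 563.18276404 -241.27821493  108.74763532] [ 576.85664252 -227.7894551   115.86152322]
t 3.7 pos [0.5426 0.1111 0.0639] yaw -4.59 F [ 0.3 -0.5 -0.1] grip 55.0 0.0 q7 -2.05
 shift [-0.9  1.  33.4] turn [-0.03 -0.11  0.01]
```

```bash
python3 -m handwheel '[[0.055,-0.001,0.001,0.011,0,0,0],[0.055,0,0,0.011,0,0,0],[0.055,0,0,0.0113,0,0,0],[0.055,0,0,0,0,0,0],[0.02,0,0,0,0,0,0],[0.02,0,0,0,0,0,0],[0.02,0,0,0,0,0,0],[0.02,0,0,0,0,0,0],[0.02,0,0,0,0,0,0]]' 45
python3 - <<'E'
from h import *
togo((.5416,.1102,.0305),-4.6)
E
```

```text
time: 4.82
position: [0.5407, 0.1106, 0.0295]
tool_rot: [-3.138, 0.126, -0.001]
ft_force: [-0.1, 1.9, 0.2]
grip_width: 0.284
grip_force: 45.0
t 4.83 pos [0.5407 0.1106 0.0295] yaw -4.6 F [-0.1  1.9  0.2] grip 24.7 45.0 q7 -2.07
 shift [ 0.9  0.4 -1. ] turn [-0.04 -0.04  0.  ]
```

```bash
python3 -m handwheel '[[0.02,0,0,-0.005,0,0,0],[0.02,0,0,-0.015,0,0,0],[0.02,0,0,-0.03,0,0,0],[0.02,0,0,-0.05,0,0,0],[0.02,0,0,-0.06,0,0,0],[0.02,0,0,0,0,0,0],[0.02,0,0,0,0,0,0]]' 45
cat > seeheld.py <<'E'
from h import *
import sys
i=ctrl.camera_info("wrist");s=ctrl.get_state();p,d=ctrl.get_image("wrist");cv2.imwrite(sys.argv[1],p)
K,R,t=(np.array(i[k]) for k in("intrinsics","R","t"))
v,u=np.mgrid[0:420,0:560]
X=(np.stack([(u-K[0,2])/K[0,0]*d,(v-K[1,2])/K[1,1]*d,d],-1)-t)@R
T=(X-s["position"])@Ro.from_rotvec(s["tool_rot"]).as_matrix()*1000
h=cv2.cvtColor(p,cv2.COLOR_BGR2HSV)
m=(cv2.inRange(h,(15,100,60),(30,255,255))>0)&(abs(T[...,1])<30)&(abs(T[...,2])<40)&(d>0)&(T[...,0]>-45)&(T[...,0]<110)
v1,u1=np.where(m);print("held px",m.sum(),u1.min(),u1.max(),v1.min(),v1.max(),"front x tip",T[m][:,0].max())
q=T[m];
for a in range(10,80,10):
    w=q[(q[:,0]>a)&(q[:,0]<a+10)]
    if len(w):print(a,len(w),"y",w[:,1].min().round(1),w[:,1].max().round(1),"top z",np.percentile(w[:,2],5).round(1))
E
python3 seeheld.py pics/w3.png; python3 -c "
from h import *
togo((.4887,-.2461,.16),8.2)"
```

```text
time: 5.7
position: [0.5401, 0.1097, 0.1894]
tool_rot: [3.138, -0.127, 0.0]
ft_force: [-0.7, -0.4, -2.0]
grip_width: 0.286
grip_force: 45.0
held px 6855 251 301 122 273 front x tip 75.27791483450322
10 775 y -13.3 13.1 top z -15.4
20 819 y -12.8 12.8 top z -15.5
30 896 y -12.6 12.9 top z -15.9
40 945 y -12.9 12.5 top z -16.0
50 993 y -13.0 12.9 top z -16.2
60 976 y -13.1 12.6 top z -16.0
70 325 y -9.6 10.0 top z -12.8
t 5.75 pos [0.5395 0.1095 0.1883] yaw -4.62 F [ 0.2 -1.2 -1.4] grip 24.8 45.0 q7 -1.98
 shift [-21.9 358.6  28.6] turn [  0.04   0.12 -12.82]
```

View pics/w3.png

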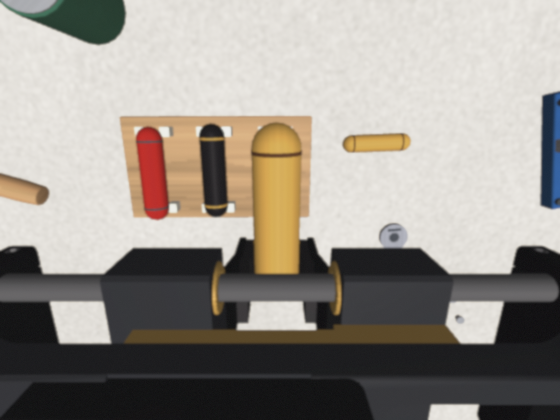

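Held square and level: the toggle's tip is at (277,124), 75 mm ahead of the TCP, with its axis about 4 mm above the tips.

```bash
python3 -m handwheel '[[0.02,-0.0036,0.0513,0.004,0,0,0],[0.02,-0.0036,0.0513,0.004,0,0,0],[0.02,-0.0036,0.0513,0.004,0,0,0],[0.02,-0.0036,0.0513,0.004,0,0,0],[0.02,-0.0036,0.0513,0.004,0,0,0],[0.02,-0.0036,0.0513,0.004,0,0,0],[0.02,-0.0036,0.0513,0.004,0,0,0],[0.02,0,0,0,0,0,-6.4],[0.02,0,0,0,0,0,-6.4],[0.02,0,0,0,0,0,0],[0.02,0,0,0,0,0,0]]' 45
python3 - <<'E'
from h import *
togo((.4855,-.2466,.075),8.2)
i=ctrl.camera_info("wrist");s=ctrl.get_state();p,d=ctrl.get_image("wrist")
K,R,t=(np.array(i[k]) for k in("intrinsics","R","t"))
v,u=np.mgrid[0:420,0:560]
X=(np.stack([(u-K[0,2])/K[0,0]*d,(v-K[1,2])/K[1,1]*d,d],-1)-t)@R*1000
ok=(d>0)&(abs(X[...,0]-566)<90)&(abs(X[...,1]+235)<60)
m=ok&(X[...,2]>84)&(X[...,2]<98)
m=cv2.morphologyEx(m.astype(np.uint8),cv2.MORPH_OPEN,np.ones((3,3)))>0
print("bridge",m.sum(),cv2.minAreaRect(X[m][:,:2].astype(np.float32)))
m=ok&(X[...,2]>105)&(X[...,2]<118);print("knob",m.sum(),X[m].mean(0))
m=ok&(X[...,2]>54)&(X[...,2]<60)&(X[...,0]>582);print("stop",m.sum(),cv2.minAreaRect(X[m][:,:2].astype(np.float32)))
E
```

```text
time: 7.12
position: [0.4859, -0.2455, 0.1602]
tool_rot: [-3.133, -0.222, 0.003]
ft_force: [0.5, 0.7, -1.2]
grip_width: 0.281
grip_force: 45.0
t 7.12 pos [ 0.4859 -0.2455  0.1602] yaw 8.1 F [ 0.5  0.7 -1.2] grip 24.4 45.0 q7 -1.06
 shift [-0.4  1.1 85.2] turn [-0.06  0.09 -0.1 ]
bridge 1755 ((570.1311645507812, -234.79641723632812), (13.975059509277344, 77.86407470703125), 8.117547988891602)
knob 378 [ 570.02284938 -234.67169615  113.79911865]
stop 381 ((594.6526489257812, -231.10482788085938), (10.08320140838623, 21.979915618896484), 8.306302070617676)
```

```bash
python3 -m handwheel '[[0.02,-0.0004,0.0013,0.03,0,0,-0.1],[0.02,0,0,0.035,0,0,0],[0.02,0,0,0.03,0,0,0],[0.02,0,0,0.014,0,0,0],[0.02,0,0,0,0,0,0],[0.02,0,0,0,0,0,0]]' 45
python3 - <<'E'
from h import *
togo((.4855,-.2468,.0405),8.2)
E
```

```text
time: 7.92
position: [0.4873, -0.2476, 0.0536]
tool_rot: [3.132, 0.227, 0.003]
ft_force: [-0.1, 0.2, -1.4]
grip_width: 0.288
grip_force: 45.0
t 7.92 pos [ 0.4873 -0.2476  0.0536] yaw 8.28 F [-0.1  0.2 -1.4] grip 25.0 45.0 q7 -1.09
 shift [-1.7 -1.1 13.1] turn [ 0.08 -0.1   0.08]
```

```bash
python3 -m handwheel '[[0.02,-0.001,0,0.005,0,0,0],[0.02,0,0,0.004,0,0,0],[0.02,0,0,0.001,0,0,0],[0.02,0,0,0,0,0,0]]' 45; for k in 1 2; do python3 -c "
from h import *
togo((.4855,-.2468,.0405),8.2)"; done;  python3 -m handwheel '[[0.02,0,0,0.001,0,0,0],[0.02,0,0,0,0,0,0]]' 45
```

```text
time: 8.43
position: [0.4852, -0.2472, 0.0422]
tool_rot: [-3.133, -0.227, 0.0]
ft_force: [-0.4, 1.3, -0.4]
grip_width: 0.284
grip_force: 45.0
t 8.43 pos [ 0.4852 -0.2472  0.0422] yaw 8.3 F [-0.4  1.3 -0.4] grip 24.7 45.0 q7 -1.09
 shift [ 0.3 -0.3  1.7] turn [-0.01  0.01  0.1 ]
t 8.43 pos [ 0.4852 -0.2472  0.0422] yaw 8.3 F [-0.4  1.3 -0.4] grip 24.7 45.0 q7 -1.09
 shift [ 0.3 -0.3  1.7] turn [-0.01  0.01  0.1 ]
time: 8.68
position: [0.4854, -0.2469, 0.0416]
tool_rot: [-3.133, -0.228, 0.0]
ft_force: [-2.8, 3.4, 3.8]
grip_width: 0.286
grip_force: 45.0
```

```bash
python3 -m handwheel '[[0.02,0,-0.0005,0,0,0,0],[0.02,0,0,0.0004,0,0,0],[0.02,0,0,0,0,0,0]]' 45;python3 -m handwheel '[[0.02,0,0,0,0,0,0]]' 45
```

```text
time: 9.05
position: [0.4854, -0.2469, 0.0415]
tool_rot: [3.133, 0.227, 0.0]
ft_force: [-2.7, 3.6, 6.9]
grip_width: 0.287
grip_force: 45.0
time: 9.18
position: [0.4853, -0.2469, 0.0415]
tool_rot: [3.133, 0.227, 0.0]
ft_force: [-3.2, 3.6, 6.0]
grip_width: 0.283
grip_force: 45.0
```

```bash
python3 -m handwheel '[[0.032,0,0,0,0,0,0],[0.032,0,0,0,0,0,0],[0.032,0,0,0,0,0,0]]' 45; python3 seeheld.py pics/w4.png;  python3 -m handwheel '[[0.02,0,0,0,0,0,0],[0.02,0,0,0,0,0,0],[0.02,0,0,0,0,0,0]]' 40
```

```text
time: 9.55
position: [0.4852, -0.2473, 0.0406]
tool_rot: [3.133, 0.226, 0.0]
ft_force: [0.4, 0.3, -1.2]
grip_width: 0.365
grip_force: 0.0
held px 6601 251 339 123 273 front x tip 74.88459500602704
10 774 y -12.7 28.2 top z -16.7
20 829 y -12.5 11.6 top z -16.6
30 863 y -12.7 11.5 top z -16.6
40 924 y -12.6 11.3 top z -16.6
50 973 y -12.4 11.6 top z -16.8
60 921 y -12.7 11.4 top z -16.4
70 324 y -9.9 9.4 top z -13.5
time: 9.98
position: [0.4851, -0.2468, 0.0408]
tool_rot: [-3.133, -0.227, 0.0]
ft_force: [0.4, 0.1, -0.6]
grip_width: 0.29
grip_force: 40.0
```

View pics/w4.png

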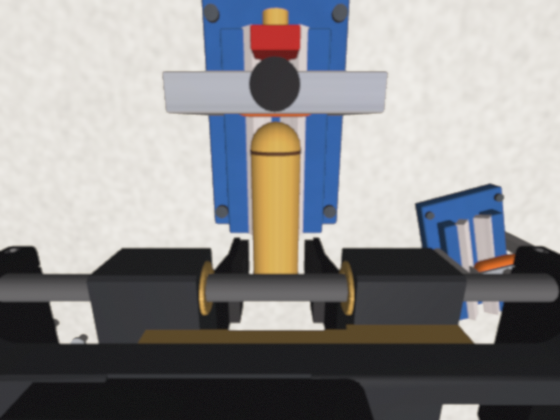

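The toggle lies straight in the V with its tip at (275,124). The roller (row 114) and the red stop (275,40) are straight ahead, and the regrip shows no side load.

```bash
python3 -m handwheel '[[0.02,0.0015,0,0,0,0,0],[0.02,0.0015,0,0,0,0,0],[0.02,0.0015,0,0,0,0,0],[0.02,0.0015,0,0,0,0,0],[0.02,0.0015,0,0,0,0,0],[0.02,0.0015,0,0,0,0,0]]' 45;python3 -m handwheel '[[0.02,0.0015,0,0,0,0,0],[0.02,0.0015,0,0,0,0,0],[0.02,0.0015,0,0,0,0,0]]' 45;python3 -m handwheel '[[0.02,0.0015,0,0,0,0,0],[0.02,0.0015,0,0,0,0,0]]' 45
```

```text
time: 10.72
position: [0.4942, -0.2455, 0.0408]
tool_rot: [-3.133, -0.227, 0.0]
ft_force: [-0.4, 0.0, 0.8]
grip_width: 0.282
grip_force: 45.0
time: 11.1
position: [0.4963, -0.2452, 0.0407]
tool_rot: [-3.133, -0.226, 0.008]
ft_force: [-8.4, 0.6, 6.2]
grip_width: 0.289
grip_force: 45.0
time: 11.35
position: [0.4966, -0.2451, 0.0406]
tool_rot: [-3.132, -0.225, 0.016]
ft_force: [-15.8, 0.7, 12.0]
grip_width: 0.287
grip_force: 45.0
```

```bash
python3 -m handwheel '[[0.02,0,0,-0.001,0,0,0],[0.02,0,0,-0.001,0,0,0],[0.02,0,0,0,0,0,0]]' 45; python3 -m handwheel '[[0.02,0.001,0,0,0,0,0]]' 45
```

```text
time: 11.72
position: [0.497, -0.2451, 0.0413]
tool_rot: [-3.132, -0.225, 0.014]
ft_force: [-8.5, -0.8, 1.1]
grip_width: 0.286
grip_force: 45.0
time: 11.85
position: [0.4973, -0.2451, 0.0411]
tool_rot: [-3.132, -0.225, 0.016]
ft_force: [-11.0, -0.2, 1.3]
grip_width: 0.284
grip_force: 45.0
```

```bash
for k in 1 2 3 4; do echo; done; python3 -m handwheel '[[0.02,0.001,0,-0.0003,0,0,0],[0.02,0.001,0,-0.0003,0,0,0]]' 50; python3 -m handwheel '[[0.02,0.001,0,-0.0003,0,0,0]]' 50; python3 -m handwheel '[[0.02,0.001,0,-0.0003,0,0,0]]' 50
```

```text
time: 12.1
position: [0.499, -0.2448, 0.0415]
tool_rot: [-3.132, -0.225, 0.017]
ft_force: [-9.8, -1.0, -0.6]
grip_width: 0.284
grip_force: 50.0
time: 12.22
position: [0.5, -0.2447, 0.0417]
tool_rot: [-3.132, -0.225, 0.016]
ft_force: [-9.9, -0.8, -1.2]
grip_width: 0.286
grip_force: 50.0
time: 12.35
position: [0.5012, -0.2445, 0.0419]
tool_rot: [-3.132, -0.225, 0.016]
ft_force: [-8.1, -1.0, -0.5]
grip_width: 0.288
grip_force: 50.0
```

```bash
python3 -m handwheel '[[0.02,0.0015,0,0.0002,0,0,0],[0.02,0.0015,0,0.0002,0,0,0],[0.02,0.0015,0,0.0002,0,0,0]]' 50; python3 -m handwheel '[[0.02,0.0015,0,0,0,0,0],[0.02,0.0015,0,0,0,0,0]]' 50
```

```text
time: 12.72
position: [0.5063, -0.2438, 0.0416]
tool_rot: [-3.132, -0.225, 0.014]
ft_force: [-7.3, -0.7, -0.2]
grip_width: 0.285
grip_force: 50.0
time: 12.98
position: [0.51, -0.2432, 0.0417]
tool_rot: [-3.132, -0.225, 0.012]
ft_force: [-8.2, -0.7, -1.0]
grip_width: 0.284
grip_force: 50.0
```

Steady drag is about 8 N. The stop is roughly 5 mm away, so I'll use smaller steps.

```bash
python3 -m handwheel '[[0.02,0.0007,0,0,0,0,0],[0.02,0.0007,0,0,0,0,0]]' 50; python3 -m handwheel '[[0.02,0.0007,0,0,0,0,0],[0.02,0.0007,0,0,0,0,0]]' 50;python3 -m handwheel '[[0.02,0.0006,0,0,0,0,0]]' 50;python3 -m handwheel '[[0.02,0.0006,0,0,0,0,0]]' 50
```

```text
time: 13.22
position: [0.5114, -0.243, 0.0417]
tool_rot: [-3.132, -0.225, 0.012]
ft_force: [-6.0, -0.4, -0.8]
grip_width: 0.283
grip_force: 50.0
time: 13.48
position: [0.5128, -0.2428, 0.0417]
tool_rot: [-3.132, -0.226, 0.012]
ft_force: [-6.4, 0.1, -1.6]
grip_width: 0.287
grip_force: 50.0
time: 13.6
position: [0.5134, -0.2427, 0.0416]
tool_rot: [-3.132, -0.225, 0.012]
ft_force: [-6.3, -0.8, -2.8]
grip_width: 0.286
grip_force: 50.0
time: 13.72
position: [0.5141, -0.2426, 0.0417]
tool_rot: [-3.132, -0.226, 0.012]
ft_force: [-6.6, -1.2, -1.8]
grip_width: 0.288
grip_force: 50.0
```

```bash
python3 -m handwheel '[[0.02,0.0006,0,0,0,0,0]]' 50;python3 -m handwheel '[[0.02,0.0006,0,0,0,0,0]]' 50;python3 -m handwheel '[[0.02,0.0006,0,0,0,0,0]]' 50
```

```text
time: 13.85
position: [0.5146, -0.2425, 0.0416]
tool_rot: [-3.132, -0.225, 0.012]
ft_force: [-6.3, -1.6, -1.8]
grip_width: 0.286
grip_force: 50.0
time: 13.98
position: [0.5149, -0.2425, 0.0416]
tool_rot: [-3.132, -0.225, 0.013]
ft_force: [-8.1, -0.8, -2.8]
grip_width: 0.283
grip_force: 50.0
time: 14.1
position: [0.5149, -0.2425, 0.0415]
tool_rot: [-3.132, -0.225, 0.015]
ft_force: [-10.5, -1.3, -0.6]
grip_width: 0.288
grip_force: 50.0
```

```bash
python3 -m handwheel '[[0.02,0.0006,0,-0.0002,0,0,0],[0.02,0.0006,0,-0.0002,0,0,0]]' 50;python3 -m handwheel '[[0.02,0.0003,0,-0.0002,0,0,0],[0.02,0,0,0,0,0,0]]' 50
```

```text
time: 14.35
position: [0.515, -0.2425, 0.0415]
tool_rot: [-3.132, -0.225, 0.018]
ft_force: [-10.4, -1.4, -0.3]
grip_width: 0.284
grip_force: 50.0
time: 14.6
position: [0.515, -0.2424, 0.0415]
tool_rot: [-3.132, -0.225, 0.019]
ft_force: [-10.7, -0.2, -1.3]
grip_width: 0.28
grip_force: 50.0
```

```bash
python3 -m handwheel '[[0.02,0.0006,0,0,0,0,0],[0.02,0.0006,0,0,0,0,0]]' 50;python3 -m handwheel '[[0.02,0.0005,0,0,0,0,0],[0.02,0,0,0,0,0,0]]' 50
```

```text
time: 14.85
position: [0.515, -0.2425, 0.0414]
tool_rot: [-3.131, -0.224, 0.022]
ft_force: [-13.9, 0.1, 0.8]
grip_width: 0.282
grip_force: 50.0
time: 15.1
position: [0.5151, -0.2425, 0.0413]
tool_rot: [-3.131, -0.224, 0.024]
ft_force: [-14.5, -1.1, 0.9]
grip_width: 0.288
grip_force: 50.0
```

```bash
python3 -m handwheel '[[0.02,0.0007,0,0,0,0,0],[0.02,0,0,0,0,0,0],[0.02,0,0,0,0,0,0]]' 50;python3 -m handwheel '[[0.02,0,0,0,0,0,0],[0.02,0,0,0,0,0,0]]' 50
```

```text
time: 15.48
position: [0.5151, -0.2425, 0.0412]
tool_rot: [-3.131, -0.224, 0.026]
ft_force: [-15.4, -1.5, 2.2]
grip_width: 0.283
grip_force: 50.0
time: 15.72
position: [0.5151, -0.2424, 0.0412]
tool_rot: [-3.131, -0.224, 0.026]
ft_force: [-15.6, -1.3, 1.4]
grip_width: 0.285
grip_force: 50.0
```

```bash
python3 -m handwheel '[[0.02,-0.001,0,0,0,0,0],[0.02,-0.0005,0,0,0,0,0],[0.045,0,0,0,0,0,0],[0.045,0,0,0,0,0,0],[0.045,0,0,0,0,0,0]]' 20; python3 seeheld.py pics/w5.png; python3 -m handwheel '[[0.045,0,0,-0.01,0,0,0],[0.045,-0.005,0,-0.03,0,0,0],[0.045,-0.02,0,-0.05,0,0,0],[0.045,0,0,-0.05,0,0,0],[0.045,0,0,0,0,0,0],[0.045,0,0,0,0,0,0]]'
python3 seeheld.py pics/w6.png; python3 - <<'E'
from h import *
i=ctrl.camera_info("wrist");p,d=ctrl.get_image("wrist")
h=cv2.cvtColor(p,cv2.COLOR_BGR2HSV)
K,R,t=(np.array(i[k]) for k in("intrinsics","R","t"))
v,u=np.mgrid[0:420,0:560]
X=(np.stack([(u-K[0,2])/K[0,0]*d,(v-K[1,2])/K[1,1]*d,d],-1)-t)@R*1000
for n,lo,hi in(("brass",(17,110,60),(30,255,255)),("red",(0,150,60),(5,255,255))):
    m=(cv2.inRange(h,lo,hi)>0)&(abs(X[...,1]+238)<30)&(X[...,0]>430)&(X[...,0]<620)&(X[...,2]>30)
    a=np.radians(8.15);o=np.array([555.3,-236.7]);q=(X[m][:,:2]-o)@np.array([[np.cos(a),-np.sin(a)],[np.sin(a),np.cos(a)]])
    print(n,m.sum(),"fixture x",q[:,0].min(),q[:,0].max(),"y",q[:,1].min(),q[:,1].max(),"z",np.percentile(X[m][:,2],[5,95]))
togo((.5,-.25,.2),8.2)
E
```

```text
time: 16.35
position: [0.5232, -0.2414, 0.0447]
tool_rot: [3.133, 0.228, 0.003]
ft_force: [0.3, -0.3, 0.2]
grip_width: 0.493
grip_force: 0.0
held px 3146 253 299 102 307 front x tip 84.87697855672103
10 539 y -11.9 11.6 top z -12.7
20 2 y -11.6 11.4 top z -5.5
50 568 y -12.2 12.0 top z -12.0
60 480 y -10.9 10.2 top z -10.1
70 105 y -5.1 5.0 top z -5.5
time: 17.15
position: [0.4973, -0.245, 0.1843]
tool_rot: [3.133, 0.227, 0.001]
ft_force: [-0.5, -0.4, -1.1]
grip_width: 0.518
grip_force: 0.0
brass 5571 fixture x -61.34739023402678 52.31475007904507 y -27.42338826015014 28.455038600092415 z [ 51.61184236 282.38633676]
red 228 fixture x 17.86681881419478 43.94921982047602 y -9.126578286252514 9.734872002182835 z [55.76831405 58.16407221]
t 17.25 pos [ 0.4965 -0.2447  0.1828] yaw 8.31 F [ 0.1 -0.1 -0.2] grip 44.9 0.0 q7 -1.06
 shift [  2.6   5.8 -17.2] turn [-0.08  0.11  0.11]Traceback (most recent call last):
  File "seeheld.py", line 10, in <module>
    v1,u1=np.where(m);print("held px",m.sum(),u1.min(),u1.max(),v1.min(),v1.max(),"front x tip",T[m][:,0].max())
                                              ~~~~~~^^
    return umr_minimum(a, axis, None, out, keepdims, initial, where)
ValueError: zero-size array to reduction operation minimum which has no identity
```

View pics/w6.png

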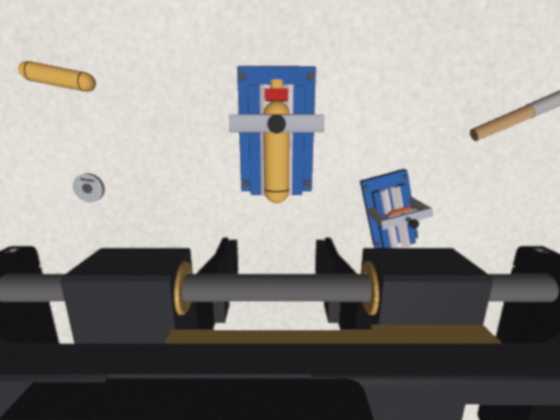

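The toggle lies under the bridge with its tip at (277,103) against the red stop (277,95), and its rear end at (277,202). I'll check the gap with numbers.

```bash
python3 - <<'E'
from h import *
i=ctrl.camera_info("wrist");p,d=ctrl.get_image("wrist")
h=cv2.cvtColor(p,cv2.COLOR_BGR2HSV)
K,R,t=(np.array(i[k]) for k in("intrinsics","R","t"))
v,u=np.mgrid[0:420,0:560]
X=(np.stack([(u-K[0,2])/K[0,0]*d,(v-K[1,2])/K[1,1]*d,d],-1)-t)@R*1000
a=np.radians(8.15);o=np.array([555.3,-236.7]);M=np.array([[np.cos(a),-np.sin(a)],[np.sin(a),np.cos(a)]])
br=(cv2.inRange(h,(15,110,60),(30,255,255))>0)&(u>255)&(u<300)&(v>98)&(v<208)
fp=(X[br][:,:2]-o)@M;z=X[br][:,2];k=z>20
print("brass x",fp[k,0].min(),fp[k,0].max(),"y",fp[k,1].min(),fp[k,1].max())
for lo in range(-70,30,10):
    s=k&(fp[:,0]>lo)&(fp[:,0]<lo+10)
    if s.sum()>5:print(lo,s.sum(),"mid y",((fp[s,1].min()+fp[s,1].max())/2).round(1),"top",np.percentile(z[s],95).round(1))
# rear tip ray at z=.045 , stop red front edge
vv=np.where(br&(abs(u-277)<3))[0].max();w=ray(i,[[277,vv+.5]],.045)[0,:2]*1000;print("rear tip row",vv,(w-o)@M)
rd=(cv2.inRange(h,(0,150,60),(5,255,255))>0)&(u>255)&(u<300)&(v<115)&(X[...,2]>53)
f=(X[rd][:,:2]-o)@M;print("stop top x",np.percentile(f[:,0],[1,50,99]),"rows",np.where(rd)[0].min(),np.where(rd)[0].max(),"front",np.percentile(f[:,0],3))
print([ (r,p[r,277].tolist(),X[r,277,2].round()) for r in range(92,106)])
E
```

```text
brass x -61.65734743885291 34.107971333824835 y -11.578206096952425 11.730319528467433
-70 15 mid y -0.2 top 54.1
-60 183 mid y -0.1 top 57.5
-50 232 mid y -0.1 top 58.2
-40 233 mid y 0.4 top 57.8
-30 256 mid y 0.5 top 57.6
-20 254 mid y -0.0 top 57.3
-10 268 mid y -0.0 top 57.2
0 175 mid y 0.0 top 116.5
20 188 mid y 0.0 top 57.4
rear tip row 201 [-64.17252159  -0.16301641]
stop top x [17.78245955 39.37197854 43.59936494] rows 88 98 front 35.15800376183183
[(92, [45, 48, 182], np.float64(56.0)), (93, [45, 47, 182], np.float64(57.0)), (94, [44, 46, 182], np.float64(58.0)), (95, [45, 47, 183], np.float64(57.0)), (96, [44, 46, 182], np.float64(56.0)), (97, [44, 48, 179], np.float64(58.0)), (98, [41, 53, 162], np.float64(57.0)), (99, [43, 72, 137], np.float64(49.0)), (100, [51, 98, 135], np.float64(49.0)), (101, [59, 117, 152], np.float64(51.0)), (102, [65, 129, 167], np.float64(53.0)), (103, [70, 139, 179], np.float64(53.0)), (104, [73, 147, 189], np.float64(54.0)), (105, [76, 153, 197], np.float64(55.0))]
```

```bash
python3 -c "
from bench import ctrl
print(ctrl.close_job())"
```

```text
the job is handed in; nothing more can be done
None
```

The job is handed in, but it returned no verdict: by my measurements the brass toggle sits in the V under the roller with its end against the red stop (within about 1 mm), after a lean of about 9 N over the drag for at least half a second, and the gripper is clear.

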